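Weight down a glued wallet

TASK

Pull the draw hook out of its holder and use it to lift every brass weight by its loop out of the deep bores of the storage block, without reaching for a weight in its bore with the fingers. Stand each weight upright on a red circle of its own on the pressing board, and when all are there put the hook back upright in its holder, fully down on its collar. Do not disturb the mallet, the jar or the knife.

Things in the scene. Friction and masses are not known exactly. Their poses are not given: they have to be found in the camera images.
- block: Fixed square wooden storage block, 160 x 160 mm, 100 mm high, with four vertical round bores in a 2 x 2 pattern (centres 38 mm to either side of the middle in the block's x and y), each 64 mm in diameter and 90 mm deep (bore floor 10 mm above the bench). Origin: centre of its underside, z up; it turns about z from start to start, and block and pressing board may change sides.
- bore0 (a point): Centre of a bore's mouth, in the block's top face (100 mm above the bench). A bore may be empty.
- bore1 (a point): Centre of a bore's mouth, in the block's top face (100 mm above the bench). A bore may be empty.
- bore2 (a point): Centre of a bore's mouth, in the block's top face (100 mm above the bench). A bore may be empty.
- bore3 (a point): Centre of a bore's mouth, in the block's top face (100 mm above the bench). A bore may be empty.
- weight0: Loose brass weight (None if absent): disc 54 mm across, 18 mm high, about 0.33 kg, with a rigid upright loop of 5 mm steel wire on its middle, in its own x-z plane (one goes through it along y). Origin: centre of its underside, z up. It starts upright on a bore's floor, roughly central (within about 3 mm), loop top some 37 mm below the mouth, turned any way.
- weight0_loop (a point): Peak of that weight's loop (wire centre), 50 mm above its underside. Loop legs stand at x = -13 and +13 mm (wire centres), straight up to 37 mm above the underside, then slope in to this peak.
- weight1: Loose brass weight (None if absent): disc 54 mm across, 18 mm high, about 0.33 kg, with a rigid upright loop of 5 mm steel wire on its middle, in its own x-z plane (one goes through it along y). Origin: centre of its underside, z up. It starts upright on a bore's floor, roughly central (within about 3 mm), loop top some 37 mm below the mouth, turned any way.
- weight1_loop (a point): Peak of that weight's loop (wire centre), 50 mm above its underside. Loop legs stand at x = -13 and +13 mm (wire centres), straight up to 37 mm above the underside, then slope in to this peak.
- weight2: Loose brass weight (None if absent): disc 54 mm across, 18 mm high, about 0.33 kg, with a rigid upright loop of 5 mm steel wire on its middle, in its own x-z plane (one goes through it along y). Origin: centre of its underside, z up. It starts upright on a bore's floor, roughly central (within about 3 mm), loop top some 37 mm below the mouth, turned any way.
- weight2_loop (a point): Peak of that weight's loop (wire centre), 50 mm above its underside. Loop legs stand at x = -13 and +13 mm (wire centres), straight up to 37 mm above the underside, then slope in to this peak.
- weight3: Loose brass weight (None if absent): disc 54 mm across, 18 mm high, about 0.33 kg, with a rigid upright loop of 5 mm steel wire on its middle, in its own x-z plane (one goes through it along y). Origin: centre of its underside, z up. It starts upright on a bore's floor, roughly central (within about 3 mm), loop top some 37 mm below the mouth, turned any way.
- weight3_loop (a point): Peak of that weight's loop (wire centre), 50 mm above its underside. Loop legs stand at x = -13 and +13 mm (wire centres), straight up to 37 mm above the underside, then slope in to this peak.
- press: Loose square plywood pressing board, 190 x 190 mm, 18 mm thick with the wallet beneath it (a little brown and yellow leather shows at two edges), about 0.7 kg. Origin: centre of its underside, z up; four red-rimmed circles, 64 mm in diameter, are marked on its top, centres 45 mm to either side of the middle in its x and y.
- circle0 (a point): Centre of one red-rimmed circle on the pressing board's top face (18 mm above the bench).
- circle1 (a point): Centre of one red-rimmed circle on the pressing board's top face (18 mm above the bench).
- circle2 (a point): Centre of one red-rimmed circle on the pressing board's top face (18 mm above the bench).
- circle3 (a point): Centre of one red-rimmed circle on the pressing board's top face (18 mm above the bench).
- holder: Loose upright dark wooden tool holder, about 0.95 kg: 56 x 56 mm, 105 mm high, with a steel foot 110 x 110 mm, 8 mm thick. Open at the top: a square well 32 x 32 mm, its floor 4 mm above the bench. Origin: centre of its underside, z up, x and y along the well's sides.
- hook: Draw hook, 0.16 kg, stands handle up in the holder. Origin: on the handle's axis, at the middle of the bottom bar; z up the handle. 5 mm wire: shaft comes down at x = -8 mm from z = 95 to 0, bar runs to x = +8 mm at z = 0, point turns up there to z = 9 mm (wire centres; free gap between shaft and point 11 mm). In the holder the origin is 10 mm above the holder's underside.
- hook_grip (a point): Middle of the hook's handle, 140 mm above the hook's origin. Red square handle 24 x 24 mm, sides along the hook's x and y, z = 100 to 180 mm; below it a brass collar 46 mm across, z = 95 to 100 mm, which rests on the holder's rim.
- mallet: Bystander: wooden smoothing mallet, head 70 x 100 x 40 mm on the bench with an upright handle 34 mm thick up to 130 mm. Origin: centre of its underside.
- jar: Bystander: amber jar with a black cap, 64 mm in diameter, 85 mm high. Origin: centre of its underside.
- knife: Bystander: knife with red handle lying flat, 150 mm long along its y, 16 mm wide, 12 mm high. Origin: centre of the handle's underside.

How it is judged:
By the outcome, as a careful person would: the job done as asked, in the order asked, and still so for the second after the job is handed in, with the robot touching nothing.
Of weight0, weight1, weight2, weight3 only 3 to 4 are there at a start; the rules pass over those that are not, and their reading is None.
At some moment in a run one of press, holder may be knocked a few centimetres aside while the robot is not near it.
It also fails if it takes over 210 s, if anything falls off the work surface, if the arm or the gripper's body presses on something with over 40 N, if the wrist force passes 120 N, or if a joint passes its speed limit or range.

ROBOT

A 6-joint arm with a two-finger parallel gripper is mounted at the origin on the work surface. World frame = base frame: x ahead of the robot, y to its left, z up, the work surface at z = 0. Lengths are in m, angles in rad, forces in N, time in s.
With the tool pointing down it reaches from about 0.35 to 0.775 m from the base axis. Payload 7.3 kg.
Tool frame: the origin (TCP) lies between the finger pads; the fingertips stand 8 mm ahead of it and the grasp point (between the pads) lies 11 mm behind it (robot.nose_length is the distance from the TCP to the fingertips, in m); z points along the fingers, y is the line along which they close (so a half turn about z gives the same grasp; the last joint's range is limited). The gripper opens to 92 mm and grips with 3 to 60 N. Pads are 19 mm wide; open, the fingers measure 130 mm over their backs; the gripper's body (75 mm by 190 mm) begins 47 mm behind the grasp point.
Start: joints at [1.017, 0.342, 1.524, -0, 1.275, -0.146], TCP at [0.208, 0.482, 0.235] pointing down, gripper open.
Joint ranges: [-2.53, 2.53], [-0.77, 2.02], [0.04, 2.7], [-1, 4.14], [0.28, 2.66], [-3.11, 3.11]. Speed limits (rad/s): [2.57, 2.57, 3.14, 3.14, 3.14, 3.14].

INTERFACE

Orientations are given as [roll, pitch, yaw] about the fixed x, y, z axes, in that order (R = Rz(yaw) Ry(pitch) Rx(roll)).
In Python, from cell import robot gives the robot as it stands. The module is installed in compiled form; this text tells all that it offers.
- The arm moves only by the shell command python3 -m jog 'ROWS' [FORCE]. ROWS is JSON, a list that holds one entry, the list of rows, each a list of 5 numbers: the gripper's target within -1 to 1 (fully open at 1, half-way at 0, shut at -1), then the shift along the tool's x, y, z in m, then the turn about the tool's z in rad. A call has 1 to 5 rows; each row is the pose to reach, as a shift and turn from the pose commanded when the call began, along the tool's axes at that moment; what a row does not reach only later rows make up. A row lasts 1/12 s, in which the tool goes at most 41.7 mm and 7.16 degrees, less where a joint would pass 70% of its speed; a pose out of reach is approached as far as the arm can. A call with a gripper value outside its range is refused whole. The fingers move at their own pace and stop on an object; FORCE is the grip in N (left out, the last holds). Time passes only in rows, so rows that repeat a pose let the fingers close. It gives the time, the measured TCP pose, the force, the opening and the grip force at its end, in the units of the state.
- robot.observe(): the state, without advancing time (a new reading comes with each control period).
- robot.read_camera(name): name is "scene" or "top" or "wrist"; returns the picture (420x560x3 uint8, red, green, blue); there is no depth.
- robot.camera_model(name): a dict with "camera_matrix" (3x3 intrinsics, pixels), "position" and "attitude" of the camera in the world; the wrist camera has in their place "mount" (4x4, takes a point from camera to tool coordinates, whose origin is the TCP and whose axes are the flange's). Camera axes: x right, y down, z forward; pixel columns grow to the right and rows downward; lengths in m; the calibration is good to about 2 mm. The wrist camera is an equidistant fisheye: a pixel r from the principal point sees the ray r / f radians off the axis. A picture is of the moment at which its call begins: read the wrist's pose just before it. camera_model takes no time and is no camera call.
- robot.hand_in(): hands the job in; it is judged then, once.
The state is a dict: "time": time; "qpos": joint angles; "qvel": joint speeds; "joint_efforts": joint torques, N m; "tool_pos": TCP position; "tool_rot": TCP orientation; "contact_force": force on the tool from outside, world axes, zero at the start; "torque": the same for the moment, N m; "opening": finger opening in m; "grip_force": force on a finger pad.
Only numpy, scipy, OpenCV 4.12 (cv2) and the standard library are available. Lean on these libraries where they do the work, as an engineer would, in place of code of your own. Each camera call takes 0.05 s, during which the arm holds its last target. There are 200 camera calls.

## Working session

There is one attempt and no reset: what is moved stays moved. The work goes in short steps, Python scripts to look and compute and a shell command to move; the robot and the scene stay as the last step left them, time stands still between calls to the robot, and variables do not carry over. Pictures are saved under pics/ and viewed, at most 14 in all, crops included, and the job is handed in when it is done.

```bash
mkdir -p pics; ls; python3 - <<'E'
from cell import robot
import cv2,json
for n in("scene","top","wrist"):
    print(n,robot.camera_model(n))
for n in("top","wrist","scene"):
    cv2.imwrite(f"pics/{n}0.png",robot.read_camera(n)[:,:,::-1])
print(robot.observe())
E
```

```text
pics
scene {'camera_matrix': array([[380.28329642,   0.        , 281.64899917],
       [  0.        , 380.28329642, 206.77587292],
       [  0.        ,   0.        ,   1.        ]]), 'position': array([0.90961145, 0.25812417, 0.75338035]), 'attitude': array([-2.58258568,  0.00552913,  2.28891783])}
top {'camera_matrix': array([[512.62818871,   0.        , 276.23690725],
       [  0.        , 512.62818871, 214.81145633],
       [  0.        ,   0.        ,   1.        ]]), 'position': array([0.39153577, 0.0182395 , 1.11949255]), 'attitude': array([-2.92693193e+00,  2.79411231e-04, -1.59407172e+00])}
wrist {'camera_matrix': array([[325.1922621 ,   0.        , 280.64090546],
       [  0.        , 325.1922621 , 206.34502164],
       [  0.        ,   0.        ,   1.        ]]), 'mount': array([[ 3.80241306e-04, -9.61634342e-01, -2.74334190e-01,
         7.43713830e-02],
       [ 9.99999922e-01,  3.36660535e-04,  2.05942048e-04,
        -3.14677359e-04],
       [-1.05683450e-04, -2.74334247e-01,  9.61634395e-01,
        -1.50631405e-01],
       [ 0.00000000e+00,  0.00000000e+00,  0.00000000e+00,
         1.00000000e+00]])}
{'time': 0.15, 'qpos': array([ 1.01699880e+00,  3.42533352e-01,  1.52479502e+00, -6.87046729e-07,
        1.27539270e+00, -1.45993334e-01]), 'qvel': array([ 0.00045238, -0.00547336, -0.00346303,  0.00028939,  0.00230215,
       -0.00071492]), 'joint_efforts': array([ 1.01988260e-04, -4.31471229e+01, -2.44353551e+01,  7.16436189e-02,
        5.37759857e-02, -8.42434338e-05]), 'tool_pos': array([0.20803272, 0.4817047 , 0.23422073]), 'tool_rot': array([-3.14047615e+00, -1.63506211e-04,  2.73378857e+00]), 'contact_force': array([ 0.50551216, -0.23195139, -0.1244531 ]), 'torque': array([0.03970838, 0.00571065, 0.00666476]), 'grip_force': 0.0, 'opening': 0.09146488801470982}
```

View pics/top0.png

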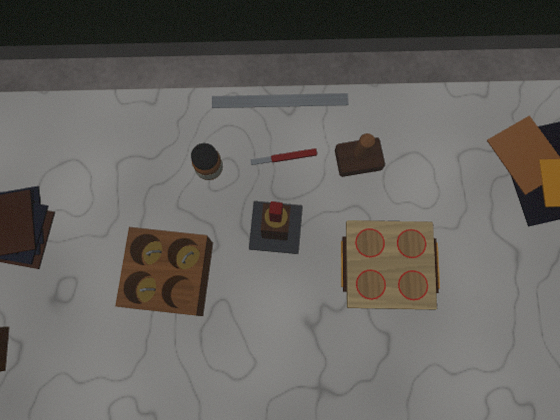

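View pics/scene0.png

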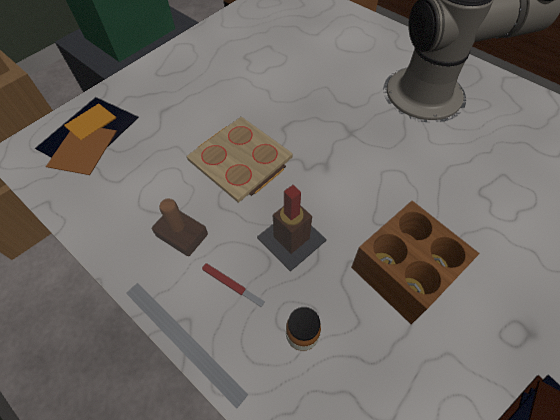

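The top view shows the block at left with 3 weights: bores at (152,252), (187,258) and (147,290), with the one at (180,292) empty. The holder and red handle are at (276,212), the board with its circles at (391,264), and the jar, knife and mallet lie further out. The scene view agrees.

```bash
cat > h.py <<'E'
import numpy as np, cv2
from scipy.spatial.transform import Rotation as R
from cell import robot
def shot(n,save=None):
    s=robot.observe(); im=robot.read_camera(n)[:,:,::-1].copy()
    if save: cv2.imwrite(f"pics/{save}.png",im)
    return im,s
def Rt(s): return R.from_euler('xyz',s["tool_rot"]).as_matrix()
def cast(n,px,z,s=None):
    """pixels (N,2) -> world points on plane height z"""
    m=robot.camera_model(n);K=m["camera_matrix"];px=np.atleast_2d(np.array(px,float))
    u=(px[:,0]-K[0,2])/K[0,0];v=(px[:,1]-K[1,2])/K[1,1]
    if n=="wrist":
        th=np.hypot(u,v);k=np.where(th>1e-9,np.sin(th)/np.maximum(th,1e-9),1)
        d=np.c_[u*k,v*k,np.cos(th)];M=m["mount"];T=Rt(s)
        o=s["tool_pos"]+T@M[:3,3];A=T@M[:3,:3]
    else:
        d=np.c_[u,v,np.ones(len(u))];o=m["position"];A=R.from_euler('xyz',m["attitude"]).as_matrix()
    w=d@A.T
    return o+w*((z-o[2])/w[:,2])[:,None]
def proj(n,P,s=None):
    m=robot.camera_model(n);K=m["camera_matrix"];P=np.atleast_2d(np.array(P,float))
    if n=="wrist":
        M=m["mount"];T=Rt(s);o=s["tool_pos"]+T@M[:3,3];A=T@M[:3,:3];c=(P-o)@A
        r=np.hypot(c[:,0],c[:,1]);th=np.arctan2(r,c[:,2]);q=c[:,:2]/np.maximum(r,1e-9)[:,None]*th[:,None]
    else:
        A=R.from_euler('xyz',m["attitude"]).as_matrix();c=(P-m["position"])@A;q=c[:,:2]/c[:,2:]
    return q*K[0,0]+K[:2,2]
def go(xyz,s=None,yaw=None):
    """shift in tool axes (and turn) to reach a TCP goal"""
    s=s or robot.observe();d=Rt(s).T@(np.array(xyz)-s["tool_pos"])
    t=0 if yaw is None else (s["tool_rot"][2]-yaw+np.pi)%(2*np.pi)-np.pi
    return np.round(np.r_[d,t],4)
def red(im):
    h=cv2.cvtColor(im,cv2.COLOR_BGR2HSV);return (((h[...,0]<8)|(h[...,0]>172))&(h[...,1]>130)&(h[...,2]>60)).astype(np.uint8)*255
def circles(n,im,s=None,z=.018):
    """red rims -> world centres & diameters"""
    cs,hi=cv2.findContours(red(im),cv2.RETR_CCOMP,cv2.CHAIN_APPROX_NONE);o=[]
    for c,hh in zip(cs,hi[0]):
        if hh[3]<0 and len(c)>30:
            w=cast(n,c[:,0],z,s)[:,:2].astype(np.float32);p,r=cv2.minEnclosingCircle(w)
            if .027<r<.038:o.append((*p,2*r))
    return np.array(o)
E
python3 - <<'E'
from h import *
im=cv2.imread("pics/top0.png")
c=circles("top",im);print("circles",c)
# handle top (z=.19): red blob near holder
m=red(im);m2=np.zeros_like(m);m2[195:235,255:300]=m[195:235,255:300]
q=np.argwhere(m2)[:,::-1];print("red bbox",q.min(0),q.max(0));print("handle top",cast("top",[[276,206]],.19))
# block & foot
h=cv2.cvtColor(im,cv2.COLOR_BGR2HSV)
for nm,ys,xs,z,lo in(("block",(215,325),(100,225),.1,None),("foot",(190,265),(235,315),.008,None)):
    g=im[ys[0]:ys[1],xs[0]:xs[1]].max(2)
    sub=h[ys[0]:ys[1],xs[0]:xs[1]]
    mk=((sub[...,1]>90)&(sub[...,2]>75) if nm=="block" else g<85).astype(np.uint8)
    cs=max(cv2.findContours(mk,cv2.RETR_EXTERNAL,cv2.CHAIN_APPROX_NONE)[0],key=cv2.contourArea)
    w=cast("top",cs[:,0]+[xs[0],ys[0]],z)[:,:2].astype(np.float32);print(nm,cv2.minAreaRect(w))
for p in((153,252),(187,258),(147,290)): print("loop",cast("top",[p],.06))
s=robot.observe();print(go([.45,.02,.36],s))
E
```

```text
circles [[ 0.47176462 -0.27461559  0.06440206]
 [ 0.47545618 -0.18443154  0.06437512]
 [ 0.56176805 -0.27839381  0.06422512]
 [ 0.56562531 -0.1883733   0.06431916]]
red bbox [269 202] [282 214]
handle top [[0.61093967 0.01383307 0.19      ]]
block ((0.5067929029464722, 0.24413259327411652), (0.1595795750617981, 0.15853209793567657), 82.50386810302734)
foot ((0.6067509651184082, 0.015530746430158615), (0.11021335422992706, 0.110469751060009), 83.21476745605469)
loop [[0.54921462 0.27158032 0.06      ]]
loop [[0.5349985  0.20061642 0.06      ]]
loop [[0.47094305 0.28168562 0.06      ]]
[-0.4052 -0.328  -0.1255  0.    ]
```

```bash
python3 - <<'E'
import cv2
im=cv2.imread("pics/top0.png");c=im[190:325,100:310];cv2.imwrite("pics/topc.png",cv2.convertScaleAbs(cv2.resize(c,None,fx=3.6,fy=3.6,interpolation=cv2.INTER_CUBIC),alpha=1.6))
E
```

```text
(no output)
```

View pics/topc.png

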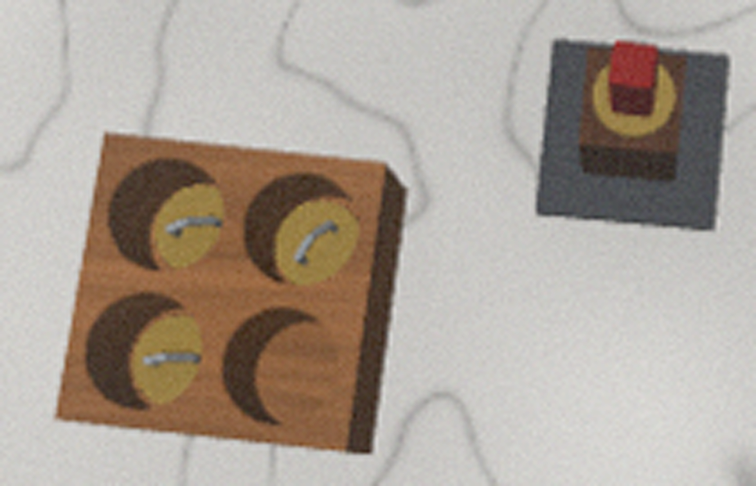

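The crop shows three loops with clear directions. The block is at (0.507, 0.244), yaw -7.5°. The holder is at (0.607, 0.0155), yaw 83.2° mod 90°. The sizes check out.

```bash
python3 - <<'E'
from h import *
print(go([.607,.0155,.30],yaw=np.radians(83.2)))
E
```

```text
[-0.5511 -0.2698 -0.0656  1.2817]
```

```bash
for i in 1 2 3; do python3 -m jog '[[[0,-0.0367,-0.018,-0.0044,0],[0,-0.0735,-0.036,-0.0087,0],[0,-0.11,-0.054,-0.013,0],[0,-0.147,-0.072,-0.0175,0],[0,-0.1837,-0.09,-0.0219,0]]]' >/dev/null; done
for i in 1 2 3; do python3 -m jog '[[[0,0,0,0,0.12],[0,0,0,0,0.24],[0,0,0,0,0.36],[0,0,0,0,0.427],[0,0,0,0,0.427]]]'; done
python3 - <<'E'
from h import *
im,s=shot("wrist","w1")
print(go([.607,.0155,.144],s,np.radians(83.2)),s["tool_pos"])
E
```

```text
time: 1.82
tool_pos: [0.607, 0.0154, 0.2999]
tool_rot: [-3.141, -0.001, 2.304]
contact_force: [-0.3, 0.3, -0.8]
opening: 0.046
grip_force: 0.0
time: 2.23
tool_pos: [0.6069, 0.0156, 0.3002]
tool_rot: [-3.141, -0.0, 1.88]
contact_force: [-0.1, 0.0, -0.5]
opening: 0.0459
grip_force: 0.0
time: 2.65
tool_pos: [0.607, 0.0156, 0.3003]
tool_rot: [-3.141, -0.0, 1.454]
contact_force: [-1.3, -0.2, 0.1]
opening: 0.0461
grip_force: 0.0
[-1.000e-04  1.000e-04  1.563e-01  2.400e-03] [0.6069521  0.01561176 0.30026313]
```

View pics/w1.png

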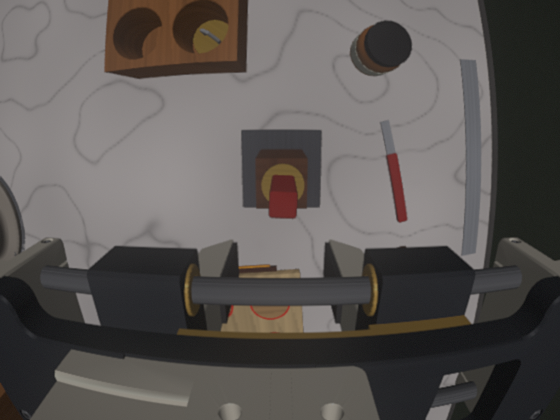

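The wrist view shows the handle at (284,196), square to the gripper and midway between the fingers, so I go down and grasp it.

```bash
python3 -m jog '[[[0,0,0,0.04,0],[0,0,0,0.08,0],[0,0,0,0.12,0],[0,0,0,0.145,0],[0,0,0,0.156,0]]]'
python3 -m jog '[[[-1,0,0,0,0],[-1,0,0,0,0],[-1,0,0,0,0],[-1,0,0,0,0],[-1,0,0,0,0]]]' 45
python3 -m jog '[[[-1,0,0,0,0],[-1,0,0,-0.02,0],[-1,0,0,-0.05,0],[-1,0,0,-0.08,0],[-1,0,0,-0.1,0]]]'
python3 -m jog '[[[-1,0,0,-0.03,0],[-1,0,0,-0.06,0],[-1,0,0,-0.06,0]]]'
python3 - <<'E'
from h import *
im,s=shot("wrist");im2,_=shot("scene")
print(s["tool_pos"])
# hook expected: axis at tool axis, origin 134 below TCP
o=s["tool_pos"]-[0,0,.134]
a=proj("scene",[o,o+[0,0,.1]]);b=proj("wrist",[o,o+[0,0,.1]],s);print(a,b)
def crop(i,c,f,r=45):
    x,y=map(int,c);y=min(max(y,r),419-r);return cv2.resize(i[y-r:y+r,x-r:x+r],(380,380),interpolation=cv2.INTER_CUBIC)
cv2.imwrite("pics/hook.png",cv2.convertScaleAbs(np.hstack([crop(im2,a[0],4),crop(im,b[0],4,60)]),alpha=1.5))
E
```

```text
time: 3.12
tool_pos: [0.6047, 0.0158, 0.1401]
tool_rot: [-3.134, 0.0, 1.457]
contact_force: [-0.2, 0.7, 0.1]
opening: 0.0461
grip_force: 0.0
time: 3.53
tool_pos: [0.6083, 0.0155, 0.1467]
tool_rot: [3.137, -0.0, 1.453]
contact_force: [0.7, 0.2, 4.8]
opening: 0.0237
grip_force: 44.8
time: 3.95
tool_pos: [0.6076, 0.0155, 0.2478]
tool_rot: [3.138, -0.0, 1.453]
contact_force: [0.7, 0.4, -1.8]
opening: 0.0238
grip_force: 44.8
time: 4.2
tool_pos: [0.6089, 0.0154, 0.3117]
tool_rot: [3.13, -0.0, 1.453]
contact_force: [-0.1, 0.5, -1.0]
opening: 0.024
grip_force: 44.8
[0.60888068 0.01542436 0.31165066]
[[291.68939365 194.65218109]
 [292.74350081 159.7928087 ]] [[279.42484557 198.50361976]
 [280.68354251 239.65974745]]
```

View pics/hook.png

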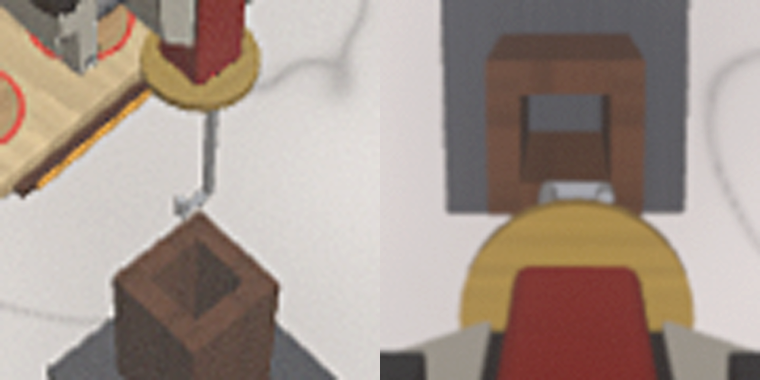

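```bash
python3 - <<'E'
from h import *
s=robot.observe();T=Rt(s);o=s["tool_pos"]-[0,0,.134]
for sg in(1,-1):
    P=[o-sg*.008*T[:,1],o+sg*.008*T[:,1],o+sg*.008*T[:,1]+[0,0,.009]]
    print(sg,[((p-[291,194])*4.22+190).round() for p in proj("scene",P)],[((p-[279,198])*3.17+190).round() for p in proj("wrist",P,s)])
print(s["tool_rot"],s["qpos"])
E
```

```text
1 [array([209., 188.]), array([182., 208.]), array([182., 197.])] [array([167., 192.]), array([224., 192.]), array([224., 200.])]
-1 [array([182., 208.]), array([209., 188.]), array([209., 176.])] [array([224., 192.]), array([167., 192.]), array([167., 200.])]
[ 3.13872858e+00 -1.36682133e-04  1.45303599e+00] [-1.00563789e-01  4.58827332e-01  1.15011998e+00  8.74852198e-05
  1.52977934e+00  1.71932844e-02]
```

In the scene crop the shaft is at (209,186) and the point at (183,210), matching the +1 model, so hook x = tool +y. Next I look into the bores.

```bash
python3 - <<'E'
from h import *
print(go([.507,.12,.34],yaw=np.radians(83.2)))
E
```

```text
[ 0.092  -0.1117 -0.0346  0.0009]
```

```bash
python3 -m jog '[[[-1,0.023,-0.028,-0.0346,0],[-1,0.046,-0.056,-0.0346,0],[-1,0.069,-0.084,-0.0346,0],[-1,0.092,-0.1117,-0.0346,0],[-1,0.092,-0.1117,-0.0346,0]]]'
python3 -m jog '[[[-1,0,0,0,0],[-1,0,0,0,0]]]' >/dev/null
python3 - <<'E'
from h import *
im,s=shot("wrist","w2");print(s["tool_pos"],s["tool_rot"])
b=np.array([.5068,.2441]);a=np.radians(-7.5);c,sn=np.cos(a),np.sin(a)
P=[[*(b+np.array([[c,-sn],[sn,c]])@[i*.038,j*.038]),.1] for i in(1,-1) for j in(1,-1)]
print(np.round(P,4));q=proj("wrist",P,s);print(q.round())
x0,y0=q.min(0).astype(int)-45;x1,y1=q.max(0).astype(int)+45;x0=max(x0,0);y0=max(y0,0)
k=590/max(y1-y0,x1-x0);print(x0,y0,k)
cv2.imwrite("pics/w2c.png",cv2.convertScaleAbs(cv2.resize(im[y0:y1,x0:x1],None,fx=k,fy=k,interpolation=cv2.INTER_CUBIC),alpha=1.7))
E
```

```text
time: 4.72
tool_pos: [0.5024, 0.124, 0.3383]
tool_rot: [-3.137, -0.002, 1.457]
contact_force: [1.5, -0.2, -1.6]
opening: 0.0237
grip_force: 44.8
[0.50686987 0.1198125  0.33799788] [-3.14017884e+00  7.27830729e-04  1.45327699e+00]
[[0.5494 0.2768 0.1   ]
 [0.5395 0.2015 0.1   ]
 [0.4741 0.2867 0.1   ]
 [0.4642 0.2114 0.1   ]]
[[302.  44.]
 [301. 107.]
 [237.  44.]
 [236. 106.]]
191 0 3.806451612903226
```

View pics/w2c.png

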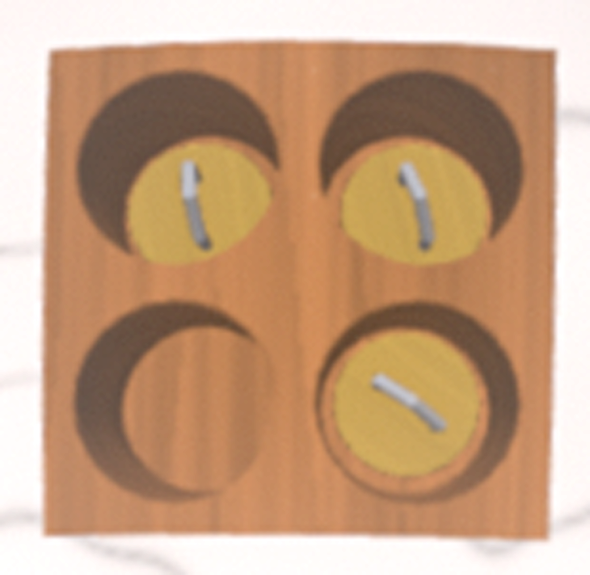

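The crop shows three loops. Shoulders in crop px: A (190,164)-(201,238), B (406,166)-(428,237), D (380,382)-(438,425). The bottom-left bore is empty.

```bash
python3 - <<'E'
from h import *
s=robot.observe()
bores=np.array([[.5494,.2768],[.5395,.2015],[.4741,.2867],[.4642,.2114]])
for n,p in dict(A=[(190,164),(201,238)],B=[(406,166),(428,237)],D=[(380,382),(438,425)]).items():
    w=cast("wrist",np.array(p)/3.8064+[191,0],.047,s)[:,:2];d=w[1]-w[0];c=w.mean(0)
    ang=np.degrees(np.arctan2(d[1],d[0]));i=np.argmin(np.linalg.norm(bores-c,axis=1))
    print(n,c.round(4),"len",np.linalg.norm(d).round(4),"loop ang",ang.round(1),"bore",bores[i],"off",(c-bores[i]).round(4), "hook x ang",ang+90,ang-90)
    for h in(ang+90,ang-90):
        y=(h+90+180)%360-180;u=np.array([np.cos(np.radians(h)),np.sin(np.radians(h))])
        print("  hook",round((h+180)%360-180,1),"tool yaw",round(y,1),"pre xy",(c-.0165*u).round(4),"shaft r from bore",np.linalg.norm(c-.0245*u-bores[i])+.0025)
E
```

```text
A [0.4744 0.2859] len 0.028 loop ang -88.5 bore [0.4741 0.2867] off [ 0.0003 -0.0008] hook x ang 1.4903196190015393 -178.50968038099847
  hook 1.5 tool yaw 91.5 pre xy [0.4579 0.2855] shaft r from bore 0.026710378673174513
  hook -178.5 tool yaw -88.5 pre xy [0.4909 0.2864] shaft r from bore 0.027313467777635686
B [0.5516 0.2758] len 0.0273 loop ang -80.4 bore [0.5494 0.2768] off [ 0.0022 -0.001 ] hook x ang 9.574128020710674 -170.42587197928933
  hook 9.6 tool yaw 99.6 pre xy [0.5354 0.2731] shaft r from bore 0.024999096514353492
  hook -170.4 tool yaw -80.4 pre xy [0.5679 0.2786] shaft r from bore 0.02907120971259717
D [0.5403 0.2034] len 0.0255 loop ang -43.2 bore [0.5395 0.2015] off [0.0008 0.0019] hook x ang 46.77592739907208 -133.2240726009279
  hook 46.8 tool yaw 136.8 pre xy [0.529  0.1914] shaft r from bore 0.025096261947751424
  hook -133.2 tool yaw -43.2 pre xy [0.5516 0.2154] shaft r from bore 0.02892400920408181
```

```bash
python3 -m jog '[[[-1,0,0,0,-0.12],[-1,0,0,0,-0.24],[-1,0,0,0,-0.36],[-1,0,0,0,-0.467],[-1,0,0,0,-0.467]]]' >/dev/null
python3 -m jog '[[[-1,0,0,0,-0.12],[-1,0,0,0,-0.24],[-1,0,0,0,-0.36],[-1,0,0,0,-0.467],[-1,0,0,0,-0.467]]]'
python3 - <<'E'
from h import *
print(go([.529,.1914,.27],yaw=np.radians(136.8)))
E
```

```text
time: 5.77
tool_pos: [0.5075, 0.1193, 0.3383]
tool_rot: [-3.141, -0.001, 2.386]
contact_force: [-0.2, 0.2, -1.8]
opening: 0.0242
grip_force: 44.8
[ 0.0337  0.0673  0.0683 -0.0016]
```

```bash
python3 -m jog '[[[-1,0.011,0.022,0.022,-0.002],[-1,0.022,0.045,0.045,-0.002],[-1,0.0337,0.0673,0.0683,-0.002],[-1,0.0337,0.0673,0.0683,-0.002],[-1,0.0337,0.0673,0.0683,-0.002]]]' >/dev/null
python3 -m jog '[[[-1,0,0,0,0],[-1,0,0,0,0],[-1,0,0,0,0]]]'
python3 - <<'E'
from h import *
im,s=shot("wrist","w3");im2,_=shot("scene","s3")
print(go([.529,.1914,.1715],s,np.radians(136.8)))
T=Rt(s);o=s["tool_pos"]-[0,0,.1355]
P=[o-.008*T[:,1],o+.008*T[:,1],[.5403,.2034,.06]];q=proj("wrist",P,s);q2=proj("scene",P);print(q.round(),q2.round())
def crop(i,c,r):
    x,y=map(int,c);return cv2.resize(i[max(y-r,0):max(y-r,0)+2*r,x-r:x+r],(390,390),interpolation=cv2.INTER_CUBIC)
cv2.imwrite("pics/c3.png",cv2.convertScaleAbs(np.hstack([crop(im,q[2],55),crop(im2,q2[2],55)]),alpha=1.6))
E
```

```text
time: 6.43
tool_pos: [0.529, 0.1914, 0.2719]
tool_rot: [3.14, 0.001, 2.386]
contact_force: [0.5, -0.3, -0.5]
opening: 0.0238
grip_force: 44.8
[ 0.0002 -0.0002  0.1004 -0.0014]
[[272. 198.]
 [290. 198.]
 [295. 181.]] [[392. 228.]
 [394. 236.]
 [385. 258.]]
```

View pics/c3.png

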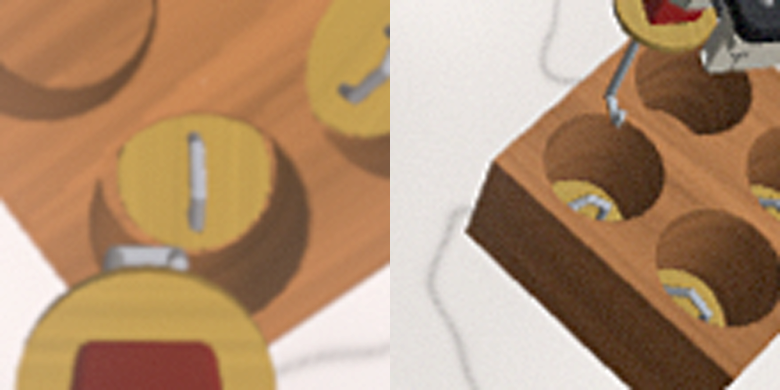

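The wrist crop shows the loop square to the hook bar, and the scene crop shows the hook where it should be. I descend, engage and lift.

```bash
python3 -m jog '[[[-1,0,0,0.025,0],[-1,0,0,0.05,0],[-1,0,0,0.075,0],[-1,0,0,0.1,0],[-1,0,0,0.1,0]]]'
python3 -m jog '[[[-1,0,0,0,0],[-1,0,0.006,0,0],[-1,0,0.012,0,0],[-1,0,0.0165,0,0],[-1,0,0.0165,0,0]]]'
python3 -m jog '[[[-1,0,0,-0.01,0],[-1,0,0,-0.02,0],[-1,0,0,-0.03,0],[-1,0,0,-0.04,0],[-1,0,0,-0.05,0]]]'
python3 - <<'E'
from h import *
im2,_=shot("scene","s4");o=robot.observe();print(o["tool_pos"],o["contact_force"])
E
```

```text
time: 6.95
tool_pos: [0.527, 0.1915, 0.1677]
tool_rot: [-3.138, -0.003, 2.388]
contact_force: [0.3, -0.5, -2.1]
opening: 0.024
grip_force: 45.0
time: 7.37
tool_pos: [0.5409, 0.2051, 0.1717]
tool_rot: [3.139, 0.001, 2.389]
contact_force: [-0.0, 0.3, -2.0]
opening: 0.0237
grip_force: 45.0
time: 7.78
tool_pos: [0.5397, 0.2041, 0.2221]
tool_rot: [3.141, 0.0, 2.389]
contact_force: [0.8, 0.4, -4.0]
opening: 0.0237
grip_force: 45.0
[0.54067568 0.20436949 0.22424748] [ 1.26986402  1.58341817 -2.65334032]
```

```bash
python3 -m jog '[[[-1,0,0,-0.02,0],[-1,0,0,-0.04,0],[-1,0,0,-0.06,0],[-1,0,0,-0.08,0],[-1,0,0,-0.09,0]]]'
python3 -m jog '[[[-1,0,0,0,0],[-1,0,0,0,0],[-1,0,0,0,0],[-1,0,0,0,0]]]'
python3 - <<'E'
from h import *
im,s=shot("scene","s5");t,_=shot("top","t5")
print(circles("top",t));print(s["tool_pos"],go([.566,-.188,.33],s,np.radians(83.2)))
q=proj("scene",[s["tool_pos"]-[0,0,.14]])[0].astype(int)
cv2.imwrite("pics/c5.png",cv2.convertScaleAbs(cv2.resize(im[q[1]-70:q[1]+70,q[0]-70:q[0]+70],(420,420)),alpha=1.6))
E
```

```text
time: 8.25
tool_pos: [0.5403, 0.2043, 0.3137]
tool_rot: [3.138, 0.002, 2.389]
contact_force: [0.3, -0.6, -4.2]
opening: 0.024
grip_force: 45.0
time: 8.58
tool_pos: [0.5392, 0.204, 0.3091]
tool_rot: [-3.139, -0.002, 2.389]
contact_force: [0.0, 0.4, -4.7]
opening: 0.0236
grip_force: 45.0
[[ 0.47197634 -0.27479061  0.06451725]
 [ 0.47566208 -0.18421738  0.06492038]
 [ 0.56180358 -0.27836588  0.06424771]
 [ 0.56562531 -0.1883733   0.06431916]]
[0.53919944 0.20403872 0.30907978] [-0.2876 -0.2678 -0.0207  0.9367]
```

View pics/c5.png

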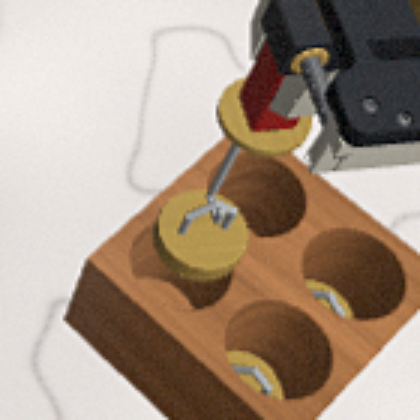

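Weight D hangs on the hook and the board is where it was. I carry it to the circle at (0.566, -0.188).

```bash
for i in 1 2 3; do python3 -m jog '[[[-1,-0.019,-0.018,-0.007,0],[-1,-0.038,-0.036,-0.007,0],[-1,-0.0575,-0.0535,-0.007,0],[-1,-0.0767,-0.0715,-0.007,0],[-1,-0.0959,-0.0893,-0.007,0]]]' >/dev/null; done
for i in 1 2 3; do python3 -m jog '[[[-1,0,0,0,0],[-1,0,0,0,0],[-1,0,0,0,0],[-1,0,0,0,0],[-1,0,0,0,0]]]' >/dev/null; done
python3 - <<'E'
from h import *
im,s=shot("wrist","w6");print(s["tool_pos"],s["contact_force"])
c=circles("wrist",im,s);print(c)
t,_=shot("top","t6");print(circles("top",t))
print(go([.566,-.188,.2],s))
E
```

```text
[ 0.56659409 -0.18800121  0.33167693] [-0.35257229  0.61073847 -4.67572793]
[[ 0.56148833 -0.27729008  0.06438065]
 [ 0.56438202 -0.18645293  0.06397006]
 [ 0.47132865 -0.273541    0.06421205]
 [ 0.47485343 -0.18333089  0.06408006]]
[[ 0.56785953 -0.18083456  0.06154371]]
[ 0.0004 -0.0004  0.1317  0.    ]
```

View pics/w6.png

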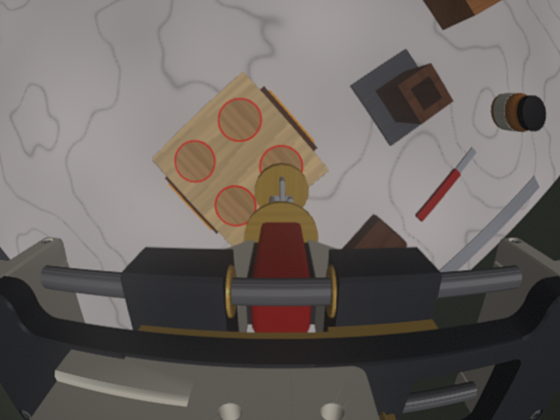

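```bash
python3 - <<'E'
from h import *
s=robot.observe();im=cv2.imread("pics/w6.png")
h=cv2.cvtColor(im,cv2.COLOR_BGR2HSV);m=((h[...,0]>18)&(h[...,0]<30)&(h[...,1]>110))
print({y:(np.flatnonzero(m[y,230:330])[[0,-1]]+230).tolist() for y in range(170,200,4) if m[y,230:330].any()}, np.flatnonzero(m[150:200,281])[:3]+150)
w=cast("wrist",[(255,187),(308,187),(281,163)],s["tool_pos"][2]-.1355-.045+.018,s)
print(((w-s["tool_pos"])@Rt(s)).round(4))
E
```

```text
{170: [264, 298], 174: [261, 302], 178: [258, 304], 182: [257, 306], 186: [255, 307], 190: [255, 307], 194: [255, 307], 198: [256, 306]} [163 164 165]
[[ 4.800e-03 -2.570e-02  1.625e-01]
 [ 4.800e-03  2.660e-02  1.625e-01]
 [ 2.870e-02 -1.000e-04  1.625e-01]]
```

The disc hangs centred under the tool axis (within 2 mm) over its circle. I lower it and unhook.

```bash
python3 -m jog '[[[-1,0,0,0.025,0],[-1,0,0,0.05,0],[-1,0,0,0.075,0],[-1,0,0,0.1,0],[-1,0,0,0.115,0]]]' >/dev/null
python3 -m jog '[[[-1,0,0,0,0],[-1,0,0,0.005,0],[-1,0,0,0.01,0],[-1,0,0,0.015,0],[-1,0,0,0.02,0]]]'
python3 -m jog '[[[-1,0,0,0.005,0],[-1,0,0,0.01,0],[-1,0,0,0.0165,0],[-1,0,0,0.0165,0],[-1,0,0,0.0165,0]]]'
python3 -m jog '[[[-1,0,-0.006,0,0],[-1,0,-0.012,0,0],[-1,0,-0.0175,0,0],[-1,0,-0.0175,0,0],[-1,0,-0.0175,0,0]]]'
python3 -m jog '[[[-1,0,0,-0.02,0],[-1,0,0,-0.045,0],[-1,0,0,-0.08,0],[-1,0,0,-0.12,0],[-1,0,0,-0.152,0]]]'
python3 - <<'E'
from h import *
s=robot.observe();print(s["tool_pos"],s["contact_force"],go([.5354,.2731,.33],s,np.radians(99.6)))
E
```

```text
time: 12.12
tool_pos: [0.567, -0.1882, 0.1973]
tool_rot: [3.141, 0.002, 2.389]
contact_force: [-0.3, -0.1, -2.3]
opening: 0.024
grip_force: 45.0
time: 12.53
tool_pos: [0.5665, -0.1879, 0.1799]
tool_rot: [-3.142, -0.001, 2.389]
contact_force: [-0.3, -0.5, -1.6]
opening: 0.0238
grip_force: 45.0
time: 12.95
tool_pos: [0.5544, -0.2013, 0.1805]
tool_rot: [3.141, 0.0, 2.388]
contact_force: [-0.0, -0.6, -1.8]
opening: 0.0236
grip_force: 45.0
time: 13.37
tool_pos: [0.5547, -0.2007, 0.3352]
tool_rot: [3.141, 0.002, 2.389]
contact_force: [0.8, 0.1, -0.7]
opening: 0.0236
grip_force: 45.0
[ 0.5546895  -0.20065026  0.33518373] [ 0.75976792  0.1225816  -0.70852725] [0.3379 0.3326 0.0048 0.6506]
```

```bash
for i in 1 2 3; do python3 -m jog '[[[-1,0.0225,0.0222,0,0],[-1,0.045,0.0444,0,0],[-1,0.0676,0.0665,0,0],[-1,0.09,0.0887,0,0],[-1,0.1126,0.1109,0,0]]]' >/dev/null; done
for i in 1 2; do python3 -m jog '[[[-1,0,0,0,0.11],[-1,0,0,0,0.22],[-1,0,0,0,0.325],[-1,0,0,0,0.325],[-1,0,0,0,0.325]]]' >/dev/null; done
python3 - <<'E'
from h import *
t,_=shot("top","t7");print(circles("top",t))
h=cv2.cvtColor(t,cv2.COLOR_BGR2HSV);m=((h[...,0]>18)&(h[...,0]<32)&(h[...,1]>110)).astype(np.uint8);m[:,:330]=0
for c in cv2.findContours(m,cv2.RETR_EXTERNAL,cv2.CHAIN_APPROX_NONE)[0]:
    if cv2.contourArea(c)>150: print("disc",cv2.minEnclosingCircle(cast("top",c[:,0],.036)[:,:2].astype(np.float32)))
s=robot.observe();print(s["tool_pos"],s["tool_rot"],go([.5354,.2731,.27],s,np.radians(99.6)))
E
```

```text
[[ 0.47201529 -0.2748622   0.06452381]
 [ 0.4756256  -0.18473572  0.06445716]
 [ 0.56176805 -0.27839381  0.06422512]
 [ 0.56559432 -0.18840335  0.0643084 ]]
disc ((0.5663977861404419, -0.1872979998588562), 0.028064288198947906)
[0.53558796 0.27284097 0.33231959] [ 3.14140108e+00 -1.61646981e-04  1.74341543e+00] [ 0.0003 -0.0002  0.0623  0.0051]
```

Weight D stands within 1 mm of its circle. Next is B.

```bash
python3 -m jog '[[[-1,0,0,0.02,0],[-1,0,0,0.04,0],[-1,0,0,0.06,0],[-1,0,0,0.06,0],[-1,0,0,0.06,0]]]' 
python3 -m jog '[[[-1,0,0,0.025,0],[-1,0,0,0.05,0],[-1,0,0,0.075,0],[-1,0,0,0.1,0],[-1,0,0,0.1005,0]]]'
python3 -m jog '[[[-1,0,0,0,0],[-1,0,0.006,0,0],[-1,0,0.012,0,0],[-1,0,0.0165,0,0],[-1,0,0.0165,0,0]]]'
python3 -m jog '[[[-1,0,0,-0.01,0],[-1,0,0,-0.02,0],[-1,0,0,-0.035,0],[-1,0,0,-0.05,0],[-1,0,0,-0.065,0]]]'
python3 -m jog '[[[-1,0,0,-0.02,0],[-1,0,0,-0.04,0],[-1,0,0,-0.065,0],[-1,0,0,-0.09,0],[-1,0,0,-0.095,0]]]'
python3 -m jog '[[[-1,0,0,0,0],[-1,0,0,0,0],[-1,0,0,0,0]]]'
python3 - <<'E'
from h import *
s=robot.observe();print(go([.562,-.278,.332],s))
E
```

```text
time: 15.92
tool_pos: [0.5352, 0.2728, 0.2718]
tool_rot: [-3.14, 0.0, 1.741]
contact_force: [0.7, -0.2, 0.3]
opening: 0.0239
grip_force: 45.0
time: 16.33
tool_pos: [0.534, 0.2724, 0.1686]
tool_rot: [-3.136, 0.001, 1.74]
contact_force: [-0.2, -0.8, -2.0]
opening: 0.0237
grip_force: 45.0
time: 16.75
tool_pos: [0.5534, 0.276, 0.1731]
tool_rot: [3.139, -0.0, 1.739]
contact_force: [0.1, -0.2, -1.7]
opening: 0.0236
grip_force: 45.0
time: 17.17
tool_pos: [0.5516, 0.2757, 0.2383]
tool_rot: [3.142, -0.0, 1.739]
contact_force: [0.5, -0.8, -5.3]
opening: 0.0239
grip_force: 45.0
time: 17.58
tool_pos: [0.5526, 0.2761, 0.3375]
tool_rot: [3.133, -0.002, 1.739]
contact_force: [0.2, -0.5, -3.1]
opening: 0.0238
grip_force: 45.0
time: 17.83
tool_pos: [0.5511, 0.2755, 0.3297]
tool_rot: [-3.138, 0.001, 1.739]
contact_force: [-0.0, -0.5, -4.5]
opening: 0.024
grip_force: 45.0
[-0.5475 -0.0819 -0.0017  0.    ]
```

```bash
for i in 1 2 3 4; do python3 -m jog '[[[-1,-0.0274,-0.0041,0,0],[-1,-0.0548,-0.0082,0,0],[-1,-0.0821,-0.0123,0,0],[-1,-0.1095,-0.0164,0,0],[-1,-0.1369,-0.0205,0,0]]]' >/dev/null; done
for i in 1 2 3; do python3 -m jog '[[[-1,0,0,0,0],[-1,0,0,0,0],[-1,0,0,0,0],[-1,0,0,0,0],[-1,0,0,0,0]]]' >/dev/null; done
cat > chk.py <<'E'
from h import *
import sys
im,s=shot("wrist",sys.argv[1]);print(s["tool_pos"],s["contact_force"])
print("circ",circles("wrist",im,s))
zt=s["tool_pos"][2]-.1355-.045+.018
h=cv2.cvtColor(im,cv2.COLOR_BGR2HSV);m=((h[...,0]>18)&(h[...,0]<30)&(h[...,1]>110))
r=[(np.flatnonzero(m[y,235:330])[[0,-1]]+235) for y in range(180,195)];l,rr=np.median(r,0)
w=cast("wrist",[(l,187),(rr+1,187),(281,150+np.flatnonzero(m[150:200,281])[0])],zt,s)
l=((w-s["tool_pos"])@Rt(s));print("disc in tool: y",l[0,1],l[1,1],"x top",l[2,0]-.027)
off=Rt(s)@[l[2,0]-.027,(l[0,1]+l[1,1])/2,0];print("disc world",s["tool_pos"]+off,"bottom z",zt-.018)
E
python3 chk.py w8
```

```text
[ 0.56255239 -0.27789202  0.33168767] [-0.3815416   0.32188248 -5.15009145]
circ [[ 0.5613547  -0.27679065  0.06403024]
 [ 0.47120857 -0.27327231  0.06430627]
 [ 0.56511992 -0.18675916  0.06402627]
 [ 0.47483611 -0.18326402  0.06425513]]
disc in tool: y -0.025831471691263576 0.025537685188928967 x top 0.00034769969959623503
disc world [ 0.56234944 -0.27757377  0.33168766] bottom z 0.15118766917981336
```

Aligned to within 1 mm; I lower it and unhook.

```bash
python3 -m jog '[[[-1,0,0,0.025,0],[-1,0,0,0.05,0],[-1,0,0,0.075,0],[-1,0,0,0.1,0],[-1,0,0,0.115,0]]]' >/dev/null
python3 -m jog '[[[-1,0,0,0,0],[-1,0,0,0.005,0],[-1,0,0,0.01,0],[-1,0,0,0.015,0],[-1,0,0,0.02,0]]]'
python3 -m jog '[[[-1,0,0,0.005,0],[-1,0,0,0.01,0],[-1,0,0,0.0165,0],[-1,0,0,0.0165,0],[-1,0,0,0.0165,0]]]'
python3 -m jog '[[[-1,0,-0.006,0,0],[-1,0,-0.012,0,0],[-1,0,-0.0175,0,0],[-1,0,-0.0175,0,0],[-1,0,-0.0175,0,0]]]'
python3 -m jog '[[[-1,0,0,-0.02,0],[-1,0,0,-0.045,0],[-1,0,0,-0.08,0],[-1,0,0,-0.12,0],[-1,0,0,-0.152,0]]]'
python3 - <<'E'
from h import *
s=robot.observe();print(s["tool_pos"],s["contact_force"],go([.4579,.2855,.33],s,np.radians(91.5)))
E
```

```text
time: 21.63
tool_pos: [0.563, -0.2781, 0.1974]
tool_rot: [3.14, 0.001, 1.739]
contact_force: [0.4, 0.9, -2.4]
opening: 0.0237
grip_force: 45.0
time: 22.05
tool_pos: [0.5624, -0.2778, 0.1799]
tool_rot: [-3.141, -0.0, 1.739]
contact_force: [0.3, 0.2, -1.6]
opening: 0.0236
grip_force: 45.0
time: 22.47
tool_pos: [0.545, -0.281, 0.1806]
tool_rot: [3.141, 0.0, 1.738]
contact_force: [0.1, 0.1, -1.8]
opening: 0.0238
grip_force: 45.0
time: 22.88
tool_pos: [0.5454, -0.2808, 0.3352]
tool_rot: [3.14, 0.001, 1.739]
contact_force: [1.1, -1.1, -1.1]
opening: 0.0239
grip_force: 45.0
[ 0.54540018 -0.28075815  0.335245  ] [ 1.1429604  -1.14317677 -1.09568805] [0.5729 0.0084 0.0044 0.1418]
```

```bash
for i in 1 2 3 4; do python3 -m jog '[[[-1,0.0286,0.0004,0,0],[-1,0.0573,0.0008,0,0],[-1,0.0859,0.0012,0,0],[-1,0.1146,0.0017,0,0],[-1,0.1432,0.0021,0,0]]]' >/dev/null; done
python3 -m jog '[[[-1,0,0,0,0.07],[-1,0,0,0,0.142],[-1,0,0,0,0.142],[-1,0,0,0,0.142],[-1,0,0,0,0.142]]]' >/dev/null
python3 - <<'E'
from h import *
t,_=shot("top","t9");print(circles("top",t))
h=cv2.cvtColor(t,cv2.COLOR_BGR2HSV);m=((h[...,0]>18)&(h[...,0]<32)&(h[...,1]>110)).astype(np.uint8);m[:,:330]=0
for c in cv2.findContours(m,cv2.RETR_EXTERNAL,cv2.CHAIN_APPROX_NONE)[0]:
    if cv2.contourArea(c)>150: print("disc",cv2.minEnclosingCircle(cast("top",c[:,0],.036)[:,:2].astype(np.float32)))
g=(t[190:265,235:315].max(2)<85).astype(np.uint8);c=max(cv2.findContours(g,0,cv2.CHAIN_APPROX_NONE)[0],key=cv2.contourArea)
print("foot",cv2.minAreaRect(cast("top",c[:,0]+[235,190],.008)[:,:2].astype(np.float32)))
s=robot.observe();print(s["tool_pos"],s["tool_rot"],go([.4579,.2855,.1715],s,np.radians(91.5)))
E
```

```text
[[ 0.47215527 -0.27452612  0.0644232 ]
 [ 0.4756256  -0.18473572  0.06445716]
 [ 0.56150734 -0.27815029  0.06351514]
 [ 0.56559449 -0.18839285  0.06429549]]
disc ((0.5622517466545105, -0.2770874798297882), 0.028445634990930557)
disc ((0.5663977861404419, -0.1872979998588562), 0.028064288198947906)
foot ((0.6067302823066711, 0.015472367405891418), (0.11009251326322556, 0.1095600351691246), 83.21476745605469)
[0.45790318 0.28507581 0.33237382] [ 3.14131977e+00 -1.96740099e-04  1.59788765e+00] [ 0.0004 -0.      0.1609  0.0009]
```

```bash
python3 -m jog '[[[-1,0,0,0.02,0],[-1,0,0,0.04,0],[-1,0,0,0.06,0],[-1,0,0,0.06,0],[-1,0,0,0.06,0]]]' >/dev/null
python3 -m jog '[[[-1,0,0,0.025,0],[-1,0,0,0.05,0],[-1,0,0,0.075,0],[-1,0,0,0.1,0],[-1,0,0,0.1005,0]]]'
python3 -m jog '[[[-1,0,0,0,0],[-1,0,0.006,0,0],[-1,0,0.012,0,0],[-1,0,0.0165,0,0],[-1,0,0.0165,0,0]]]'
python3 -m jog '[[[-1,0,0,-0.01,0],[-1,0,0,-0.02,0],[-1,0,0,-0.035,0],[-1,0,0,-0.05,0],[-1,0,0,-0.065,0]]]'
python3 -m jog '[[[-1,0,0,-0.02,0],[-1,0,0,-0.04,0],[-1,0,0,-0.065,0],[-1,0,0,-0.09,0],[-1,0,0,-0.095,0]]]' >/dev/null
python3 -m jog '[[[-1,0,0,0,0],[-1,0,0,0,0],[-1,0,0,0,0]]]'
python3 - <<'E'
from h import *
s=robot.observe();print(go([.4755,-.184,.332],s))
E
```

```text
time: 25.85
tool_pos: [0.4564, 0.2845, 0.169]
tool_rot: [-3.136, 0.002, 1.597]
contact_force: [-1.0, -0.4, -1.5]
opening: 0.0236
grip_force: 45.0
time: 26.27
tool_pos: [0.4759, 0.286, 0.1729]
tool_rot: [3.139, -0.001, 1.596]
contact_force: [0.4, 0.3, -2.0]
opening: 0.0239
grip_force: 45.0
time: 26.68
tool_pos: [0.4739, 0.2857, 0.2381]
tool_rot: [-3.141, 0.0, 1.597]
contact_force: [1.7, 0.5, -4.5]
opening: 0.0239
grip_force: 45.0
time: 27.35
tool_pos: [0.4736, 0.2854, 0.3299]
tool_rot: [-3.138, 0.001, 1.597]
contact_force: [-0.4, 0.3, -5.4]
opening: 0.024
grip_force: 45.0
[-0.4693 -0.0103 -0.0015  0.    ]
```

```bash
for i in 1 2 3 4; do python3 -m jog '[[[-1,-0.0235,-0.0005,0,0],[-1,-0.047,-0.001,0,0],[-1,-0.0704,-0.0015,0,0],[-1,-0.0939,-0.0021,0,0],[-1,-0.1173,-0.0026,0,0]]]' >/dev/null; done
for i in 1 2 3; do python3 -m jog '[[[-1,0,0,0,0],[-1,0,0,0,0],[-1,0,0,0,0],[-1,0,0,0,0],[-1,0,0,0,0]]]' >/dev/null; done
python3 chk.py w10
```

```text
[ 0.47607809 -0.18358865  0.33171681] [-0.68727602 -0.27231035 -4.80525322]
circ [[ 0.561854   -0.26885518  0.06141094]
 [ 0.56447971 -0.18662384  0.06402369]
 [ 0.47517252 -0.18346345  0.06376296]]
disc in tool: y -0.02582789139139426 0.02653425037601003 x top 0.00027252241687327275
disc world [ 0.47642408 -0.18330706  0.33171683] bottom z 0.1512168050209884
```

```bash
python3 -m jog '[[[-1,0,-0.001,0.025,0],[-1,0,-0.001,0.05,0],[-1,0,-0.001,0.075,0],[-1,0,-0.001,0.1,0],[-1,0,-0.001,0.115,0]]]' >/dev/null
python3 -m jog '[[[-1,0,0,0,0],[-1,0,0,0.005,0],[-1,0,0,0.01,0],[-1,0,0,0.015,0],[-1,0,0,0.02,0]]]'
python3 -m jog '[[[-1,0,0,0.005,0],[-1,0,0,0.01,0],[-1,0,0,0.0165,0],[-1,0,0,0.0165,0],[-1,0,0,0.0165,0]]]'
python3 -m jog '[[[-1,0,-0.006,0,0],[-1,0,-0.012,0,0],[-1,0,-0.0175,0,0],[-1,0,-0.0175,0,0],[-1,0,-0.0175,0,0]]]'
python3 -m jog '[[[-1,0,0,-0.02,0],[-1,0,0,-0.045,0],[-1,0,0,-0.08,0],[-1,0,0,-0.12,0],[-1,0,0,-0.152,0]]]'
python3 - <<'E'
from h import *
s=robot.observe();print(s["tool_pos"],s["contact_force"],go([.52,0.0,.335],s,np.radians(83.2)))
E
```

```text
time: 31.15
tool_pos: [0.4756, -0.1839, 0.1972]
tool_rot: [3.14, 0.001, 1.597]
contact_force: [1.8, -0.5, -2.6]
opening: 0.0242
grip_force: 45.0
time: 31.57
tool_pos: [0.475, -0.1835, 0.18]
tool_rot: [-3.141, -0.0, 1.597]
contact_force: [-0.3, -0.8, -2.1]
opening: 0.0239
grip_force: 45.0
time: 31.98
tool_pos: [0.4573, -0.1841, 0.1805]
tool_rot: [3.141, 0.0, 1.596]
contact_force: [0.5, 0.3, -1.1]
opening: 0.0237
grip_force: 45.0
time: 32.4
tool_pos: [0.4578, -0.184, 0.3351]
tool_rot: [3.14, 0.001, 1.597]
contact_force: [1.7, -0.4, -0.9]
opening: 0.0241
grip_force: 45.0
[ 0.45775884 -0.18403427  0.33509848] [ 1.72576134 -0.40064377 -0.89499365] [0.1824 0.067  0.     0.1447]
```

```bash
python3 -m jog '[[[-1,0.02,0.025,0,0.07],[-1,0.04,0.05,0,0.1447],[-1,0.06,0.075,0,0.1447],[-1,0.08,0.1,0,0.1447],[-1,0.096,0.125,0,0.1447]]]' >/dev/null
python3 -m jog '[[[-1,0,0,0,0],[-1,0,0,0,0],[-1,0,0,0,0],[-1,0,0,0,0]]]'
python3 - <<'E'
from h import *
t,_=shot("top","t11");im,s=shot("wrist","w11")
print(circles("top",t))
g=(t[180:275,215:335].max(2)<85).astype(np.uint8);c=max(cv2.findContours(g,0,cv2.CHAIN_APPROX_NONE)[0],key=cv2.contourArea)
print("foot top",cv2.minAreaRect(cast("top",c[:,0]+[215,180],.008)[:,:2].astype(np.float32)))
print(proj("wrist",[[.607,.0155,.105]],s))
x=np.hstack([im[:300,140:420],t[150:450,180:420]][:1]);cv2.imwrite("pics/c11.png",cv2.convertScaleAbs(cv2.resize(x,None,fx=2,fy=2),alpha=1.6))
E
```

```text
time: 33.15
tool_pos: [0.5795, -0.0854, 0.3324]
tool_rot: [-3.141, 0.0, 1.451]
contact_force: [-0.7, -0.2, -2.4]
opening: 0.0235
grip_force: 45.0
[[ 0.4681204 -0.2880097  0.0555352]]
foot top ((0.6229099035263062, -0.00011417269706726074), (0.14202317595481873, 0.22066658735275269), 75.17288208007812)
[[294.41668007  90.41916395]]
```

View pics/c11.png

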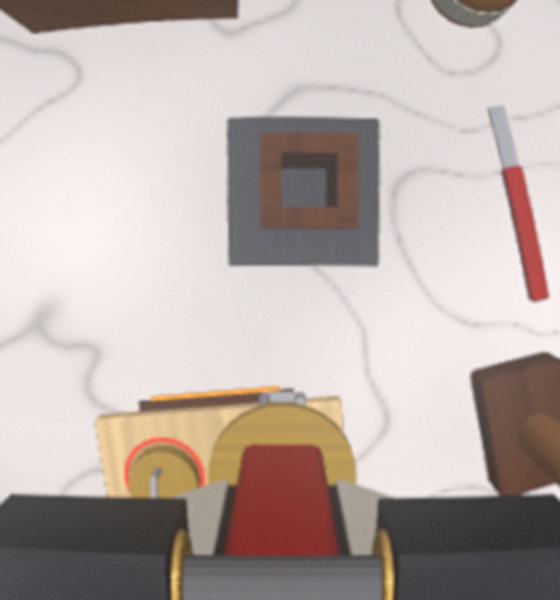

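View pics/t11.png

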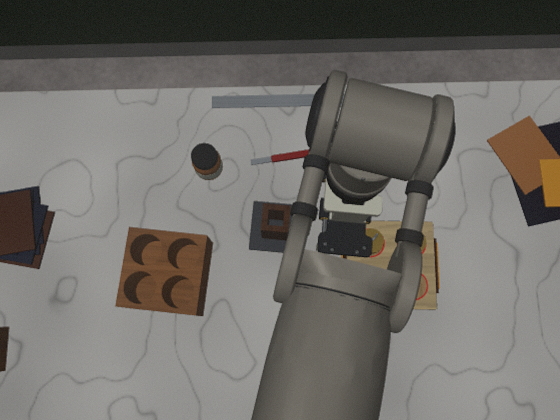

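The rim centre is at crop (309,181), i.e. pixel (294.5,90.5), where I predicted it, so the holder has not moved and is still square to the tool.

```bash
python3 - <<'E'
from h import *
s=robot.observe();w=cast("wrist",np.array([(262,132),(356,133),(358,228),(261,228)])/2+[140,0],.105,s);print(w.mean(0),np.linalg.norm(w[1]-w[0]),np.linalg.norm(w[2]-w[1]))
print(go([.607,.0155,.30],s,np.radians(83.2)))
E
```

```text
[0.60750397 0.01618509 0.105     ] 0.053800294549565246 0.0559288848293777
[ 0.1036  0.0152  0.0326 -0.0013]
```

```bash
python3 -m jog '[[[-1,0.03,0.0152,0,0],[-1,0.06,0.0152,0,0],[-1,0.085,0.0152,0,0],[-1,0.1036,0.0152,0,0],[-1,0.1036,0.0152,0,0]]]' >/dev/null
python3 -m jog '[[[-1,0,0,0.015,0],[-1,0,0,0.0326,0],[-1,0,0,0.0326,0],[-1,0,0,0.0326,0],[-1,0,0,0.0326,0]]]'
python3 - <<'E'
from h import *
s=robot.observe();print(go([.607,.0155,.16],s,np.radians(83.2)))
im,_=shot("scene","s12");q=proj("scene",[[.607,.0155,.13]])[0].astype(int)
cv2.imwrite("pics/c12.png",cv2.convertScaleAbs(cv2.resize(im[q[1]-60:q[1]+60,q[0]-60:q[0]+60],(420,420)),alpha=1.6))
E
```

```text
time: 34.08
tool_pos: [0.6076, 0.0154, 0.3008]
tool_rot: [3.14, 0.0, 1.451]
contact_force: [-0.7, -0.5, -1.8]
opening: 0.0237
grip_force: 45.0
[ 0.     -0.0008  0.1408 -0.001 ]
```

View pics/c12.png

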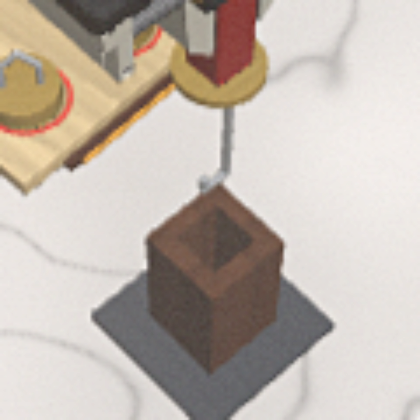

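The hook hangs over the well, so I lower it.

```bash
python3 -m jog '[[[-1,0,-0.0008,0.03,0],[-1,0,-0.0008,0.06,0],[-1,0,-0.0008,0.09,0],[-1,0,-0.0008,0.12,0],[-1,0,-0.0008,0.14,0]]]'
python3 -m jog '[[[-1,0,0,0,0],[-1,0,0,0.004,0],[-1,0,0,0.008,0],[-1,0,0,0.011,0],[-1,0,0,0.011,0]]]'
python3 -m jog '[[[-1,0,0,0.002,0],[-1,0,0,0.002,0],[-1,0,0,0.002,0]]]'
python3 -m jog '[[[-1,0,0,0.002,0],[-1,0,0,0.002,0],[-1,0,0,0.002,0]]]'
```

```text
time: 34.55
tool_pos: [0.6061, 0.0161, 0.1579]
tool_rot: [-3.14, -0.0, 1.452]
contact_force: [-0.5, -0.6, -1.4]
opening: 0.024
grip_force: 45.0
time: 34.97
tool_pos: [0.6071, 0.0163, 0.1495]
tool_rot: [3.14, -0.0, 1.452]
contact_force: [-0.5, 0.7, -2.4]
opening: 0.0236
grip_force: 45.0
time: 35.22
tool_pos: [0.6068, 0.0164, 0.147]
tool_rot: [3.141, -0.0, 1.452]
contact_force: [1.4, 0.1, -1.2]
opening: 0.0237
grip_force: 45.0
time: 35.47
tool_pos: [0.607, 0.0164, 0.1463]
tool_rot: [3.14, -0.0, 1.452]
contact_force: [-2.2, 1.1, 7.3]
opening: 0.0239
grip_force: 45.0
```

```bash
python3 -m jog '[[[0,0,0,0,0],[0,0,0,0,0],[0,0,0,0,0],[0,0,0,0,0],[0,0,0,0,0]]]'
python3 -m jog '[[[0,0,0,-0.02,0],[0,0,0,-0.05,0],[0,0,0,-0.09,0],[0,0,0,-0.13,0],[0,0,0,-0.16,0]]]' >/dev/null
for i in 1 2; do python3 -m jog '[[[0,0.02,-0.035,0,0],[0,0.04,-0.07,0,0],[0,0.06,-0.1,0,0],[0,0.08,-0.13,0,0],[0,0.1,-0.13,0,0]]]'; done
python3 - <<'E'
from h import *
t,_=shot("top","t13");im,_=shot("scene","s13")
print(circles("top",t))
h=cv2.cvtColor(t,cv2.COLOR_BGR2HSV);m=((h[...,0]>18)&(h[...,0]<32)&(h[...,1]>110)).astype(np.uint8);m[:,:330]=0
for c in cv2.findContours(m,cv2.RETR_EXTERNAL,cv2.CHAIN_APPROX_NONE)[0]:
    if cv2.contourArea(c)>150: print("disc",cv2.minEnclosingCircle(cast("top",c[:,0],.036)[:,:2].astype(np.float32)))
a=cv2.resize(t[120:330,190:470],(400,300));b=cv2.resize(im[80:360,140:480],(400,330));b=b[:300]
cv2.imwrite("pics/c13.png",cv2.convertScaleAbs(np.hstack([a,b]),alpha=1.6))
E
```

```text
time: 35.88
tool_pos: [0.6066, 0.0164, 0.1445]
tool_rot: [-3.141, -0.0, 1.452]
contact_force: [-0.4, 0.0, 1.1]
opening: 0.0455
grip_force: 0.0
time: 36.72
tool_pos: [0.4846, 0.1324, 0.3051]
tool_rot: [-3.139, 0.0, 1.453]
contact_force: [0.7, 0.3, 0.7]
opening: 0.0461
grip_force: 0.0
time: 37.13
tool_pos: [0.3676, 0.2468, 0.3052]
tool_rot: [-3.14, -0.0, 1.454]
contact_force: [0.4, 1.1, 0.1]
opening: 0.0456
grip_force: 0.0
[[ 0.47191939 -0.27484208  0.06457632]
 [ 0.47591659 -0.18468045  0.06494066]
 [ 0.56187892 -0.27798542  0.0639107 ]
 [ 0.56559449 -0.18839285  0.06429549]]
disc ((0.4773775637149811, -0.1833042949438095), 0.02782500348985195)
disc ((0.5634194612503052, -0.27617937326431274), 0.02881312556564808)
disc ((0.5657013654708862, -0.1872882843017578), 0.028371673077344894)
```

View pics/c13.png

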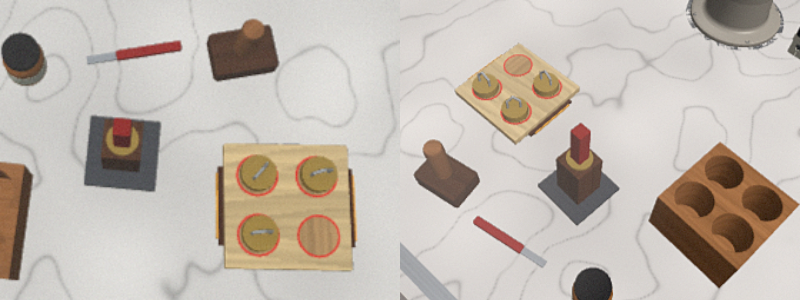

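All three weights stand inside their circles, the bores are empty, and the hook is seated on its collar. The bystanders are where they were.

```bash
python3 -c "
from cell import robot
print(robot.hand_in())"
```

```text
the job is handed in; nothing more can be done
None
```

I handed the job in at about 37 s: the three weights present stand upright within 3 mm of the centres of their own red circles, the hook is back in its holder down on its collar, and the mallet, jar and knife look undisturbed; no verdict came back.

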